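Loosen the wing nut of the dried plaster mould

ROBOT

A 6-joint arm with a two-finger parallel gripper is mounted at the origin on the work surface. World frame = base frame: x ahead of the robot, y to its left, z up, the work surface at z = 0. Lengths are in m, angles in rad, forces in N, time in s.
With the tool pointing down it reaches from about 0.35 to 0.775 m from the base axis. Payload 5.5 kg.
Tool frame: the origin (TCP) lies midway between the tips of the shut fingers; the grasp point (between the pads) lies 19 mm behind it; z points along the fingers, y is the line along which they close (so a half turn about z gives the same grasp; the last joint's range is limited). The gripper opens to 85 mm and grips with 20 to 120 N. Pads are 22 mm wide; open, the fingers measure 114 mm over their backs; the gripper's body (76 mm by 85 mm) begins 54 mm behind the grasp point. The pads swing forward as they close: fully open they stand 13 mm farther back than shut.
Start: joints at [1.025, 0.313, 0.046, 1.304, 0, 1.431], TCP at [0.227, 0.528, 0.231] pointing down, gripper open.
Joint ranges: [-2.76, 2.76], [-0.86, 1.69], [-1.03, 1.26], [-2.2, 2.34], [-1.47, 1.5], [-3.14, 3.14]. Speed limits (rad/s): [2.57, 2.57, 3.14, 3.14, 3.14, 3.14].

INTERFACE

Orientations are given as a unit quaternion [w, x, y, z].
In Python, from workcell import env gives the robot as it stands. The module is installed in compiled form; this text tells all that it offers.
- The arm moves only by the tool servo_tool, never from a script. Its argument "increments" is a list of rows, each an object of numbers: "grip": the closure, from 0 (fully open) to 1 (shut); "x", "y", "z": the shift along the tool's x, y, z in mm; "roll": the turn about the tool's z in degrees. In form: [{"grip": .., "x": .., "y": .., "z": .., "roll": ..}, ...]. A call has 1 to 5 rows; each row shifts and turns the commanded pose from where the row before left it, along the tool's axes as they then stand; what a row does not reach is not made up. A row lasts 1/12 s, in which the tool goes at most 41.7 mm and 7.16 degrees, less where a joint would pass 70% of its speed; a pose out of reach is approached as far as the arm can. A call is refused whole if a number of a shift passes 41.7 or a number of a turn 7.16, either way. A call with a gripper value outside its range is refused whole. The fingers move at their own pace and stop on an object; "grip_force" is the grip in N (left out, the last holds). Time passes only in rows, so rows that do not move let the fingers close. It gives the time, the measured TCP pose, the force, the opening and the grip force at its end, in the units of the state.
- env.get_state(): the state, without advancing time (a new reading comes with each control period).
- env.read_camera(name): name is "side" or "top"; returns the picture (480x640x3 uint8, red, green, blue); there is no depth.
- env.get_calibration(name): a dict with "vertical_fov" (degrees; the focal length in pixels is half the picture's height over the tangent of half this angle, whatever the lens; pixels are square), "cx", "cy" (the principal point, pixels), "k1" (the pictures are not rectified: a ray, as slopes to the right and down, at radius r is drawn at 1 + k1 r^2 times it, then the intrinsics apply), "rvec" (rotation vector, rad) and "tvec" (3), from world to camera coordinates, as OpenCV has them. Camera axes: x right, y down, z forward; pixel columns grow to the right and rows downward; lengths in m; the calibration is good to about 2 mm. A picture is of the moment at which its call begins. get_calibration takes no time and is no camera call.
- env.hand_in(): hands the job in; it is judged then, once.
The state is a dict: "clock": time; "joint_pos": joint angles; "qvel": joint speeds; "tau": joint torques, N m; "tcp_pos": TCP position; "orientation": TCP orientation; "wrist_force": force on the tool from outside, world axes, zero at the start; "ft_torque": the same for the moment, N m; "finger_gap": finger opening in m; "grip_force": force on a finger pad.
Only numpy, scipy, OpenCV 4.12 (cv2) and the standard library are available. Lean on these libraries where they do the work, as an engineer would, in place of code of your own. Each camera call takes 0.05 s, during which the arm holds its last target. There are 200 camera calls.

TASK

The plaster mould with the green disc lying beside it has dried and is ready to be opened: loosen the blue wing nut on top of it by about a sixth of a turn (60 degrees), then let go of it. One of the two moulds has a reverse thread and nothing shows which, so feel which way the nut gives, and if it stands firm turn it the other way. Leave the other mould's nut tight and leave the green disc lying where it is.

Things in the scene. Friction and masses are not known exactly. Their poses are not given: they have to be found in the camera images.
- nut_a_grip (a point): Blue wing nut on top of one of two look-alike clamped plaster moulds; this point is the middle of its bar, on the turning axis, 140 mm above the table. Bar: 64 mm long (along x), 16 mm thick (along y; grip across this), 30 mm tall (15 above, 15 below this point), nothing wider under it above the washer; z is up. The steel washer (64 mm wide) is 26 mm below this point, the mould's flat top 31 mm below.
- nut_a (a joint): Turn of the nut at nut_a_grip from tight, rad: 0 = tight (the start), grows as it loosens, whichever way its thread runs, to a stop at 1.4. Loosening takes about 0.12 N m and it stays where left; the tightening way it stands firm. When tight the bar points along two dark marks on the mould's top. The mould is a block 130 mm square, 110 mm tall, on a 160 mm square board, fixed to the table.
- nut_b_grip (a point): Blue wing nut on top of one of two look-alike clamped plaster moulds; this point is the middle of its bar, on the turning axis, 140 mm above the table. Bar: 64 mm long (along x), 16 mm thick (along y; grip across this), 30 mm tall (15 above, 15 below this point), nothing wider under it above the washer; z is up. The steel washer (64 mm wide) is 26 mm below this point, the mould's flat top 31 mm below.
- nut_b (a joint): Turn of the nut at nut_b_grip from tight, rad: 0 = tight (the start), grows as it loosens, whichever way its thread runs, to a stop at 1.4. Loosening takes about 0.12 N m and it stays where left; the tightening way it stands firm. When tight the bar points along two dark marks on the mould's top. The mould is a block 130 mm square, 110 mm tall, on a 160 mm square board, fixed to the table.
- green_disc: A green-glazed flat disc, 56 mm across and 12 mm thick, lying loose on the table beside the mould that is to be opened, about 125 mm from that mould's nut axis and more than 200 mm from the other's. Its origin is the centre of its underside. A red disc (not listed) lies in the same way beside the other mould.
Not all that is in view belongs to the job. Leave any orange or purple look-alike of the part that bears nut_b_grip alone.

How it is judged:
By the outcome, as a careful person would: the job done as asked, in the order asked, and still so for the second after the job is handed in, with the robot touching nothing.
It also fails if it takes over 32 s, if anything falls off the work surface, if the arm or the gripper's body presses on something with over 40 N, if the wrist force passes 120 N, or if a joint passes its speed limit or range.

## Working session

There is one attempt and no reset: what is moved stays moved. The work goes in short steps, Python scripts to look and compute and a tool call to move; the robot and the scene stay as the last step left them, time stands still between calls to the robot, and variables do not carry over. Pictures are saved under pics/ and viewed, at most 10 in all, crops included, and the job is handed in when it is done.

Besides the shell and the picture viewer there is one more tool, called as a command line: name --argument value ..., lists and objects as JSON in quotes. servo_tool: Moves the arm, as the interface text tells. Its arguments: {"type":"object","properties":{"increments":{"type":"array"},"grip_force":{"type":"number"}},"required":["increments"]}

```bash
mkdir -p pics; cat > h.py <<'E'
import numpy as np, cv2
from workcell import env
def cal(n):
    c=env.get_calibration(n); f=240/np.tan(np.radians(c["vertical_fov"])/2)
    K=np.array([[f,0,c["cx"]],[0,f,c["cy"]],[0,0,1.]]); D=np.array([c["k1"],0,0,0.])
    return K,D,np.array(c["rvec"],float),np.array(c["tvec"],float)
def toworld(n,px,z):
    K,D,r,t=cal(n); R=cv2.Rodrigues(r)[0]
    u=cv2.undistortPoints(np.array(px,float).reshape(-1,1,2),K,D).reshape(-1,2)
    d=np.c_[u,np.ones(len(u))]@R; o=-R.T@t
    return o+d*((z-o[2])/d[:,2])[:,None]
def topix(n,P):
    K,D,r,t=cal(n); return cv2.projectPoints(np.array(P,float).reshape(-1,1,3),r,t,K,D)[0].reshape(-1,2)
def snap(n,f):
    im=cv2.cvtColor(env.read_camera(n),cv2.COLOR_RGB2BGR); cv2.imwrite(f,im); return im
E
python3 - <<'E'
from h import *
snap("top","pics/top0.png"); snap("side","pics/side0.png")
s=env.get_state(); print(s)
for n in("top","side"): print(env.get_calibration(n))
E
```

```text
{'clock': 0.1, 'joint_pos': array([1.02536689e+00, 3.13921462e-01, 4.50964743e-02, 1.30362391e+00,
       1.25073351e-06, 1.43120722e+00]), 'qvel': array([ 0.0006102 , -0.00265275,  0.0023844 , -0.00102763, -0.00054647,
       -0.00128252]), 'tau': array([ 2.85768198e-03, -4.81725240e+01,  2.99244386e+01,  1.27797341e-02,
       -1.54124223e-04,  3.60484796e-05]), 'tcp_pos': array([0.22676472, 0.52789197, 0.23050183]), 'orientation': array([-2.78098340e-04,  2.01530369e-01,  9.79481918e-01, -7.78080405e-04]), 'wrist_force': array([-0.58787117, -0.28097383, -0.86645159]), 'ft_torque': array([ 0.00043436, -0.02087523,  0.0269935 ]), 'grip_force': 0.0, 'finger_gap': 0.08546782613563006}
{'vertical_fov': 47.711574387988776, 'cx': 324.2084828994941, 'cy': 225.79243803808077, 'k1': -0.06474481934702193, 'rvec': array([ 2.16467879, -2.12157492,  0.14189912]), 'tvec': array([-0.02801187,  0.45473079,  1.10129144])}
{'vertical_fov': 49.419098037288364, 'cx': 316.79160709790915, 'cy': 233.1543909488196, 'k1': -0.029077445411554523, 'rvec': array([ 2.21577946, -0.14788765,  0.09242754]), 'tvec': array([-0.4625152 ,  0.11654549,  0.91217017])}
```

View pics/top0.png

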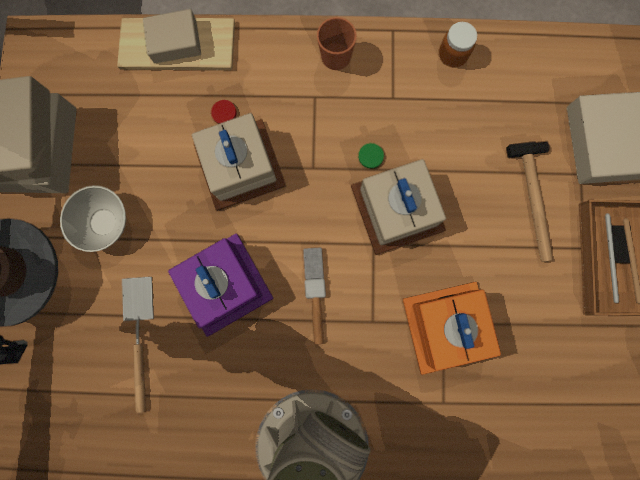

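View pics/side0.png

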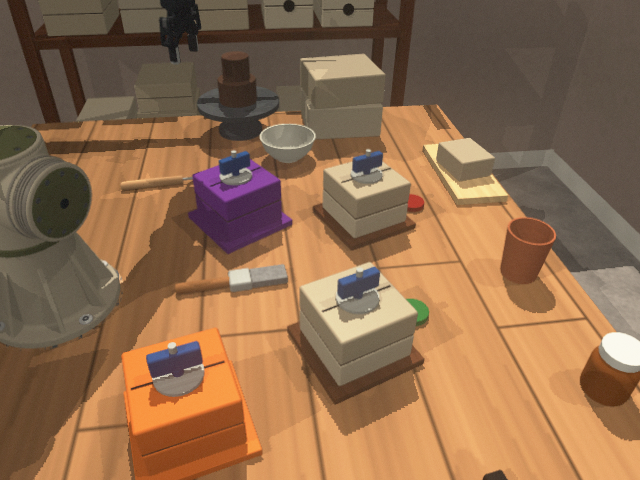

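The top view shows four blue nuts: a plain mould at (406,195) with the green disc at (371,155); a plain mould at (228,147) with the red disc at (224,111); the purple look-alike at (208,281); and the orange one at (464,330). I choose (406,195). In the side view it is at about (358,283), with the green disc at (414,312).

```bash
python3 - <<'E'
from h import *
T=cv2.imread("pics/top0.png"); S=cv2.imread("pics/side0.png")
def blob(im,box,lo,hi):
    x0,y0,x1,y1=box; h=cv2.cvtColor(im,cv2.COLOR_BGR2HSV)[y0:y1,x0:x1]
    m=cv2.inRange(h,lo,hi); p=cv2.findNonZero(m).reshape(-1,2)+[x0,y0]; return p.astype(float)
B=((100,120,50),(125,255,255))
p=blob(T,(380,165,430,225),*B); rect=cv2.minAreaRect(p.astype(np.float32)); print(len(p),rect)
for z in(.14,.155):
    w=toworld("top",cv2.boxPoints(rect),z); print(z,w.mean(0),w)
w=toworld("top",p,.15)[:,:2]; c=w.mean(0); e,v=np.linalg.eigh(np.cov((w-c).T)); a=v[:,1]; print("axis deg",np.degrees(np.arctan2(a[1],a[0]))%180, c, np.ptp((w-c)@a),np.ptp((w-c)@v[:,0]))
q=blob(S,(325,260,390,310),*B); print("side",toworld("side",[q.mean(0)],.14),len(q))
g=blob(T,(350,135,390,175),(50,100,40),(85,255,255)); print("disc",toworld("top",[g.mean(0)],.012))
# overlay crop of marks
c=cv2.resize(T[150:250,345:455],None,fx=5,fy=5,interpolation=cv2.INTER_CUBIC); d=cv2.resize(S[250:340,290:430],None,fx=5,fy=5)[:500,:]
cv2.imwrite("pics/crop.png",c)
E
```

```text
277 ((406.1095886230469, 195.4589385986328), (33.23968505859375, 10.18257999420166), 69.44395446777344)
0.14 [ 0.50131649 -0.17475763  0.14      ] [[ 0.5276012  -0.1545519   0.14      ]
 [ 0.53497206 -0.17281065  0.14      ]
 [ 0.47496501 -0.19489976  0.14      ]
 [ 0.46772771 -0.17676822  0.14      ]]
0.155 [ 0.49826426 -0.17263959  0.155     ] [[ 0.52416026 -0.15273267  0.155     ]
 [ 0.53142212 -0.1707214   0.155     ]
 [ 0.47230248 -0.19248384  0.155     ]
 [ 0.4651722  -0.17462044  0.155     ]]
axis deg 19.5118970682083 [ 0.49902854 -0.17354656] 0.0632889428504346 0.019551245942051293Traceback (most recent call last):
  File "<stdin>", line 11, in <module>
  File "<stdin>", line 5, in blob
AttributeError: 'NoneType' object has no attribute 'reshape'
```

```bash
cat > fit.py <<'E'
from h import *
from scipy.optimize import minimize
def mask(im,box):
    x0,y0,x1,y1=box; h=cv2.cvtColor(im,cv2.COLOR_BGR2HSV); m=np.zeros(im.shape[:2],np.uint8)
    m[y0:y1,x0:x1]=cv2.inRange(h,(100,90,30),(135,255,255))[y0:y1,x0:x1]; return m
def box3(x,y,a):
    c,s=np.cos(a),np.sin(a)
    return [[x+c*u-s*v,y+s*u+c*v,.14+w] for u in(-.032,.032) for v in(-.008,.008) for w in(-.015,.015)]
def cost(p,ms):
    t=0
    for n,m in ms.items():
        h=cv2.convexHull((topix(n,box3(*p))*16).astype(np.int32)); r=np.zeros(m.shape,np.uint8)
        cv2.fillConvexPoly(r,h,255,cv2.LINE_AA,4); i=np.minimum(r,m).sum(dtype=float); t+=1-i/np.maximum(r,m).sum(dtype=float)
    return t
def fit(ms,p0):
    return minimize(cost,p0,args=(ms,),method="Nelder-Mead",options=dict(initial_simplex=np.array(p0)+np.array([[0,0,0],[.006,0,0],[0,.006,0],[0,0,.15]])))
E
python3 - <<'E'
from fit import *
T=cv2.imread("pics/top0.png"); S=cv2.imread("pics/side0.png")
ms=dict(top=mask(T,(380,165,430,225)),side=mask(S,(325,260,390,310)))
for k in ms: ms[k]=cv2.morphologyEx(ms[k],cv2.MORPH_CLOSE,np.ones((5,5)))
for sel in (["top"],["side"],["top","side"]):
    r=fit({k:ms[k] for k in sel},[.499,-.174,.34]); print(sel,r.x,np.degrees(r.x[2]),r.fun)
h=cv2.cvtColor(T,cv2.COLOR_BGR2HSV)[135:175,350:390]
g=cv2.findNonZero(cv2.inRange(h,(50,100,40),(85,255,255))).reshape(-1,2).mean(0)+[350,135]
d=toworld("top",[g],.012)[0]; print("disc",d,np.hypot(*(d[:2]-r.x[:2])))
for k,im,b in(("top",T,(150,250,345,455)),("side",S,(250,340,300,410))):
    hh=cv2.convexHull(topix(k,box3(*r.x)).astype(np.int32)); o=im.copy(); cv2.polylines(o,[hh],True,(0,255,255),1)
    c=o[b[0]:b[1],b[2]:b[3]]; c=cv2.resize(c,(390,390),interpolation=cv2.INTER_CUBIC)
    A=c if k=="top" else np.hstack([A,c])
cv2.imwrite("pics/crop.png",A)
E
```

```text
['top'] [ 0.50184937 -0.17504276  0.29399401] 16.844615869372937 0.3548834106033908
['side'] [ 0.50638445 -0.15306871  0.6594293 ] 37.782515920104686 0.8063341689867597
['top', 'side'] [ 0.50165597 -0.17413831  0.33698404] 19.307763046094994 1.1882167833611592
disc [ 0.61425719 -0.1162009   0.012     ] 0.1266324489174558
```

View pics/crop.png

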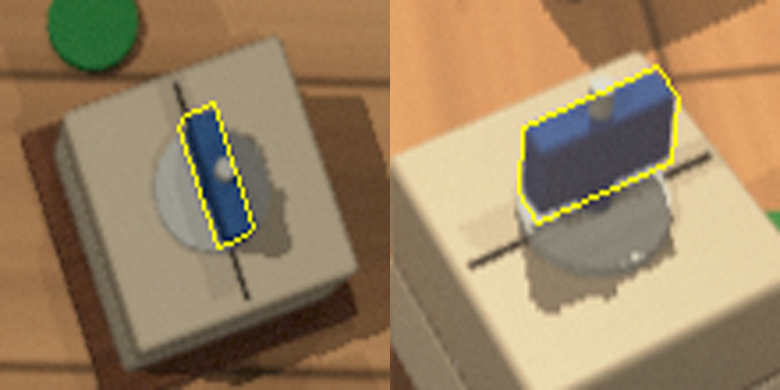

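The crop confirms the choice. The fitted bar outline matches in both views, with the bar lying along the dark marks and the green disc 127 mm away. The nut axis is at (0.5015, -0.174) and the bar yaw is 19.3°. I'll move over at the present height.

servo_tool --increments '[{"grip": 0,"x": -26.5,"y": -26.8,"z": 0,"roll": 0},{"grip": 0,"x": -26.5,"y": -26.8,"z": 0,"roll": 0},{"grip": 0,"x": -26.5,"y": -26.8,"z": 0,"roll": 0},{"grip": 0,"x": -26.5,"y": -26.8,"z": 0,"roll": 0},{"grip": 0,"x": -26.5,"y": -26.8,"z": 0,"roll": 0}]' --grip_force 40

```text
clock: 0.52
tcp_pos: [0.2957, 0.3512, 0.2308]
orientation: [-0.0, 0.201, 0.98, -0.0]
wrist_force: [0.8, 0.7, 0.5]
finger_gap: 0.0852
grip_force: 0.0
```

servo_tool --increments '[{"grip": 0,"x": -26.5,"y": -26.8,"z": 0,"roll": 0},{"grip": 0,"x": -26.5,"y": -26.8,"z": 0,"roll": 0},{"grip": 0,"x": -26.5,"y": -26.8,"z": 0,"roll": 0},{"grip": 0,"x": -26.5,"y": -26.8,"z": 0,"roll": 0},{"grip": 0,"x": -26.5,"y": -26.8,"z": 0,"roll": 0}]'

```text
clock: 0.93
tcp_pos: [0.3646, 0.1757, 0.2312]
orientation: [-0.0, 0.201, 0.98, 0.0]
wrist_force: [1.3, 0.2, 1.2]
finger_gap: 0.0856
grip_force: 0.0
```

servo_tool --increments '[{"grip": 0,"x": -26.5,"y": -26.8,"z": 0,"roll": 0},{"grip": 0,"x": -26.5,"y": -26.8,"z": 0,"roll": 0},{"grip": 0,"x": -26.5,"y": -26.8,"z": 0,"roll": 0},{"grip": 0,"x": -26.5,"y": -26.8,"z": 0,"roll": 0},{"grip": 0,"x": -26.5,"y": -26.8,"z": 0,"roll": 0}]'

```text
clock: 1.35
tcp_pos: [0.4335, 0.0002, 0.2311]
orientation: [-0.0, 0.202, 0.979, 0.0]
wrist_force: [1.5, 0.2, 1.1]
finger_gap: 0.0854
grip_force: 0.0
```

servo_tool --increments '[{"grip": 0,"x": -26.5,"y": -26.8,"z": 0,"roll": 0},{"grip": 0,"x": -26.5,"y": -26.8,"z": 0,"roll": 0},{"grip": 0,"x": -26.5,"y": -26.8,"z": 0,"roll": 0},{"grip": 0,"x": -26.5,"y": -26.8,"z": 0,"roll": 0},{"grip": 0,"x": -26.5,"y": -26.8,"z": 0,"roll": 0}]'

```text
clock: 1.77
tcp_pos: [0.5024, -0.1752, 0.2309]
orientation: [-0.0, 0.202, 0.979, 0.0]
wrist_force: [0.3, 0.1, -0.2]
finger_gap: 0.0851
grip_force: 0.0
```

servo_tool --increments '[{"grip": 0,"x": 0,"y": 0,"z": 0,"roll": -7.1},{"grip": 0,"x": 0,"y": 0,"z": 0,"roll": -7.1},{"grip": 0,"x": 0,"y": 0,"z": 0,"roll": -7.1},{"grip": 0,"x": 0,"y": 0,"z": 0,"roll": -7.1},{"grip": 0,"x": 0,"y": 0,"z": 0,"roll": -7.1}]'

```text
clock: 2.18
tcp_pos: [0.502, -0.1734, 0.2306]
orientation: [-0.001, -0.11, 0.994, 0.0]
wrist_force: [0.1, 0.5, -0.0]
finger_gap: 0.0855
grip_force: 0.0
```

servo_tool --increments '[{"grip": 0,"x": 0,"y": 0,"z": 0,"roll": -7.1},{"grip": 0,"x": 0,"y": 0,"z": 0,"roll": 0},{"grip": 0,"x": 0,"y": 0,"z": 0,"roll": 0}]'

```text
clock: 2.43
tcp_pos: [0.5021, -0.1732, 0.2309]
orientation: [-0.0, -0.166, 0.986, 0.0]
wrist_force: [-1.0, -0.6, 0.4]
finger_gap: 0.0856
grip_force: 0.0
```

```bash
cat >> h.py <<'E'
from scipy.spatial.transform import Rotation as Ro
def st(goal=None,yaw=None):
    s=env.get_state(); q=s["orientation"]; R=Ro.from_quat([q[1],q[2],q[3],q[0]]).as_matrix()
    y=np.degrees(np.arctan2(R[1,1],R[0,1]))
    print("t %.2f"%s["clock"],"tcp",s["tcp_pos"].round(4),"yawY %.2f"%y,"z",R[:,2].round(4),"q",s["joint_pos"].round(3),"F",s["wrist_force"].round(2),"M",s["ft_torque"].round(3),"gap",round(s["finger_gap"],4),"g",s["grip_force"])
    if goal is not None: print("tool mm",(R.T@(np.array(goal)-s["tcp_pos"])*1000).round(1))
E
python3 -c "
from h import *
st([.5015,-.174,.123])"
```

```text
t 2.43 tcp [ 0.5021 -0.1732  0.2309] yawY 109.15 z [-7.e-04  4.e-04 -1.e+00] q [-0.483  0.229 -0.068  1.275  0.    -0.818] F [-0.98 -0.59  0.44] M [0.048 0.033 0.054] gap 0.0856 g 0.0
tool mm [  0.8  -0.6 107.9]
```

servo_tool --increments '[{"grip": 0.3,"x": 0.8,"y": -0.6,"z": 30,"roll": 0},{"grip": 0.3,"x": 0,"y": 0,"z": 30,"roll": 0},{"grip": 0.3,"x": 0,"y": 0,"z": 28,"roll": 0},{"grip": 0.3,"x": 0,"y": 0,"z": 15,"roll": 0},{"grip": 0.3,"x": 0,"y": 0,"z": 5,"roll": 0}]'

```text
clock: 2.85
tcp_pos: [0.4997, -0.1731, 0.1201]
orientation: [-0.002, -0.167, 0.986, 0.002]
wrist_force: [-0.3, -0.9, 0.3]
finger_gap: 0.0597
grip_force: 0.0
```

servo_tool --increments '[{"grip": 0.3,"x": 0,"y": 0,"z": 0,"roll": 0},{"grip": 0.3,"x": 0,"y": 0,"z": 0,"roll": 0}]'

```text
clock: 3.02
tcp_pos: [0.5022, -0.1744, 0.1239]
orientation: [0.0, -0.167, 0.986, -0.0]
wrist_force: [0.7, -0.0, -0.3]
finger_gap: 0.0596
grip_force: 0.0
```

```bash
python3 -c "
from h import *
S=snap('side','pics/side1.png');cv2.imwrite('pics/c1.png',cv2.resize(S[180:360,240:460],None,fx=3,fy=3))
st([.5015,-.174,.123])"
```

```text
t 3.07 tcp [ 0.5027 -0.1746  0.1245] yawY 109.29 z [ 1.8e-03 -8.0e-04 -1.0e+00] q [-0.485  0.286 -0.26   1.022  0.    -0.822] F [-0.19 -0.66  1.13] M [ 0.003 -0.028  0.008] gap 0.0601 g 0.0
tool mm [0.9 1.  1.5]
```

View pics/c1.png

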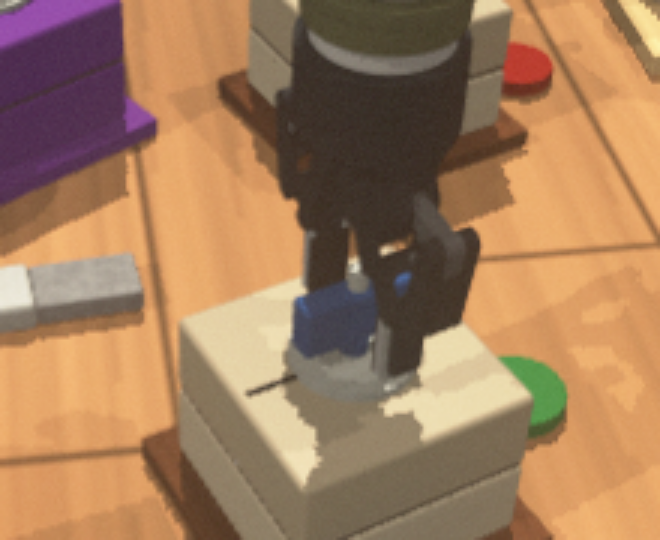

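The picture shows the open fingers on either side of the bar, around (350,310), and clear of the washer. I'll close on it now.

servo_tool --increments '[{"grip": 1,"x": 0,"y": 0,"z": 0,"roll": 0},{"grip": 1,"x": 0,"y": 0,"z": 0,"roll": 0},{"grip": 1,"x": 0,"y": 0,"z": 0,"roll": 0},{"grip": 1,"x": 0,"y": 0,"z": 0,"roll": 0},{"grip": 1,"x": 0,"y": 0,"z": 0,"roll": 0}]' --grip_force 40

```text
clock: 3.48
tcp_pos: [0.5017, -0.1725, 0.1243]
orientation: [0.001, -0.169, 0.986, 0.001]
wrist_force: [-1.7, 6.8, 7.4]
finger_gap: 0.0154
grip_force: 40.0
```

servo_tool --increments '[{"grip": 1,"x": 0,"y": 0,"z": 0,"roll": 0},{"grip": 1,"x": 0,"y": 0,"z": 0,"roll": 0}]'

```text
clock: 3.65
tcp_pos: [0.5017, -0.1725, 0.1243]
orientation: [0.001, -0.169, 0.986, 0.001]
wrist_force: [-1.8, 5.7, 7.0]
finger_gap: 0.0156
grip_force: 40.0
```

```bash
python3 -c "
from h import *
st([.5015,-.174,.123])"
```

```text
t 3.65 tcp [ 0.5017 -0.1725  0.1243] yawY 109.45 z [ 6.0e-04  2.8e-03 -1.0e+00] q [-0.484  0.286 -0.262  1.024  0.003 -0.823] F [-1.8   5.68  7.04] M [1.111 0.37  0.313] gap 0.0156 g 39.9641615152359
tool mm [ 0.7 -1.4  1.3]
```

servo_tool --increments '[{"grip": 1,"x": 0,"y": 1.9,"z": 0,"roll": 0},{"grip": 1,"x": 0,"y": 0,"z": 0,"roll": 0},{"grip": 1,"x": 0,"y": 0,"z": 0,"roll": -2},{"grip": 1,"x": 0,"y": 0,"z": 0,"roll": -2},{"grip": 1,"x": 0,"y": 0,"z": 0,"roll": 0}]'

```text
clock: 4.07
tcp_pos: [0.5017, -0.1724, 0.1243]
orientation: [0.001, -0.203, 0.979, -0.0]
wrist_force: [-0.7, 1.9, 6.7]
finger_gap: 0.0155
grip_force: 39.6
```

```bash
python3 -c "
from h import *
st([.5015,-.174,.123])"
```

```text
t 4.07 tcp [ 0.5017 -0.1724  0.1243] yawY 113.41 z [ 0.0016  0.     -1.    ] q [-4.830e-01  2.840e-01 -2.640e-01  1.021e+00  1.000e-03 -8.910e-01] F [-0.66  1.86  6.75] M [0.432 0.236 0.105] gap 0.0155 g 39.63355600833893
tool mm [ 0.8 -1.4  1.3]
```

It gives anticlockwise: the yaw followed 4° with only about 0.1 N m. Carrying on.

servo_tool --increments '[{"grip": 1,"x": 0,"y": 0,"z": 0,"roll": -5},{"grip": 1,"x": 0,"y": 0,"z": 0,"roll": -5},{"grip": 1,"x": 0,"y": 0,"z": 0,"roll": -5},{"grip": 1,"x": 0,"y": 0,"z": 0,"roll": -5},{"grip": 1,"x": 0,"y": 0,"z": 0,"roll": 0}]'

```text
clock: 4.48
tcp_pos: [0.5015, -0.1721, 0.1243]
orientation: [0.001, -0.371, 0.929, 0.0]
wrist_force: [-2.2, 2.3, 7.6]
finger_gap: 0.0155
grip_force: 39.7
```

```bash
python3 -c "
from h import *
st([.5015,-.174,.123])
S=snap('side','pics/side2.png');cv2.imwrite('pics/c2.png',cv2.resize(S[180:360,240:460],None,fx=3,fy=3))"
```

```text
t 4.48 tcp [ 0.5015 -0.1721  0.1243] yawY 133.55 z [ 1.2e-03  6.0e-04 -1.0e+00] q [-4.830e-01  2.840e-01 -2.640e-01  1.022e+00  1.000e-03 -1.243e+00] F [-2.18  2.32  7.65] M [0.572 0.37  0.086] gap 0.0155 g 39.724021553993225
tool mm [ 1.3 -1.4  1.3]
```

View pics/c2.png

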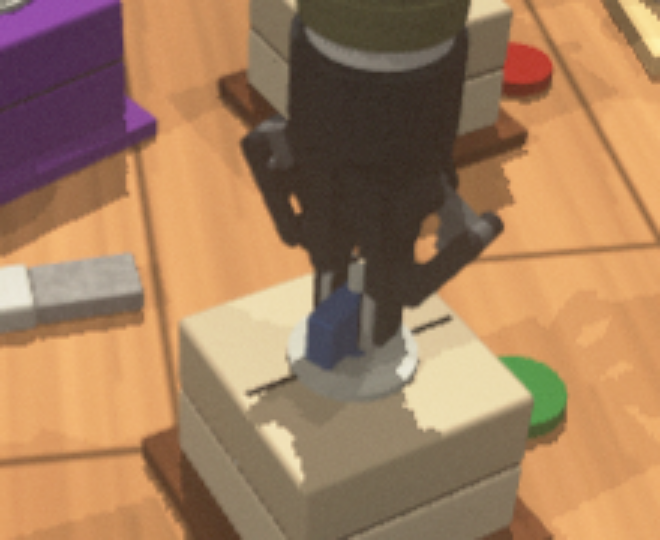

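The bar at (335,325) has turned visibly away from the marks, so the nut is turning with the gripper. 36° remain.

servo_tool --increments '[{"grip": 1,"x": 0,"y": 0,"z": 0,"roll": -6},{"grip": 1,"x": 0,"y": 0,"z": 0,"roll": -6},{"grip": 1,"x": 0,"y": 0,"z": 0,"roll": -6},{"grip": 1,"x": 0,"y": 0,"z": 0,"roll": -6},{"grip": 1,"x": 0,"y": 0,"z": 0,"roll": -6}]'

```text
clock: 4.95
tcp_pos: [0.501, -0.1718, 0.1243]
orientation: [0.0, -0.599, 0.801, 0.0]
wrist_force: [-2.9, 3.5, 10.1]
finger_gap: 0.0154
grip_force: 39.8
```

servo_tool --increments '[{"grip": 1,"x": 0,"y": 0,"z": 0,"roll": -3},{"grip": 1,"x": 0,"y": 0,"z": 0,"roll": -3},{"grip": 1,"x": 0,"y": 0,"z": 0,"roll": 0},{"grip": 1,"x": 0,"y": 0,"z": 0,"roll": 0}]'

```text
clock: 5.28
tcp_pos: [0.5009, -0.1718, 0.1243]
orientation: [0.0, -0.639, 0.77, 0.0]
wrist_force: [-2.7, 3.3, 9.0]
finger_gap: 0.0153
grip_force: 39.9
```

```bash
python3 -c "
from h import *
st([.5015,-.174,.123])"
```

```text
t 5.28 tcp [ 0.5009 -0.1718  0.1243] yawY 169.36 z [ 1.e-04  1.e-03 -1.e+00] q [-4.830e-01  2.840e-01 -2.650e-01  1.023e+00  1.000e-03 -1.868e+00] F [-2.73  3.26  8.95] M [0.701 0.659 0.146] gap 0.0153 g 39.94863510131836
tool mm [ 2.1 -1.   1.3]
```

Turned 60°. Opening and going up.

servo_tool --increments '[{"grip": 0.4,"x": 0,"y": 0,"z": 0,"roll": 0},{"grip": 0.4,"x": 0,"y": 0,"z": 0,"roll": 0},{"grip": 0.4,"x": 0,"y": 0,"z": 0,"roll": 0},{"grip": 0.4,"x": 0,"y": 0,"z": 0,"roll": 0},{"grip": 0.4,"x": 0,"y": 0,"z": 0,"roll": 0}]'

```text
clock: 5.7
tcp_pos: [0.5012, -0.1725, 0.123]
orientation: [-0.0, -0.638, 0.77, 0.0]
wrist_force: [-0.6, -0.2, 0.1]
finger_gap: 0.0513
grip_force: 0.0
```

servo_tool --increments '[{"grip": 0.4,"x": 0,"y": 0,"z": -15,"roll": 0},{"grip": 0.4,"x": 0,"y": 0,"z": -30,"roll": 0},{"grip": 0.4,"x": 0,"y": 0,"z": -35,"roll": 0},{"grip": 0.4,"x": 0,"y": 0,"z": -35,"roll": 0},{"grip": 0.4,"x": 0,"y": 0,"z": 0,"roll": 0}]'

```text
clock: 6.12
tcp_pos: [0.5041, -0.1739, 0.2453]
orientation: [0.002, -0.638, 0.77, -0.005]
wrist_force: [1.3, -0.3, 0.5]
finger_gap: 0.0512
grip_force: 0.0
```

servo_tool --increments '[{"grip": 0.4,"x": -30,"y": 0,"z": -20,"roll": 0},{"grip": 0.4,"x": -30,"y": 0,"z": 0,"roll": 0},{"grip": 0.4,"x": -30,"y": 0,"z": 0,"roll": 0},{"grip": 0.4,"x": -30,"y": 0,"z": 0,"roll": 0},{"grip": 0.4,"x": -30,"y": 0,"z": 0,"roll": 0}]'

```text
clock: 6.53
tcp_pos: [0.5291, -0.0238, 0.2582]
orientation: [0.0, -0.638, 0.77, -0.0]
wrist_force: [1.1, 0.4, -0.3]
finger_gap: 0.0515
grip_force: 0.0
```

```bash
python3 - <<'E'
from fit import *
st()
T=snap("top","pics/top3.png"); S=snap("side","pics/side3.png")
ms=dict(top=mask(T,(375,165,435,225)))
r=fit(ms,[.5015,-.174,1.38]); print(r.x,np.degrees(r.x[2]),r.fun)
A=np.hstack([cv2.resize(T[100:270,320:490],(390,390)),cv2.resize(S[210:360,280:430],(390,390))]); cv2.imwrite("pics/c3.png",A)
E
```

```text
t 6.53 tcp [ 0.5291 -0.0238  0.2582] yawY 169.31 z [ 5.e-04 -0.e+00 -1.e+00] q [-0.197  0.218 -0.015  1.337  0.    -1.581] F [ 1.09  0.37 -0.33] M [-0.058 -0.046  0.039] gap 0.0515 g 0.0
[ 0.5010212  -0.17448976  1.47505304] 84.5143137433917 0.36713327843783083
```

View pics/c3.png

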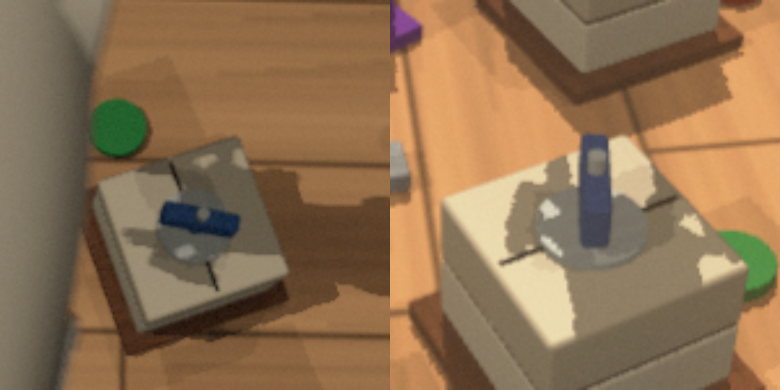

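The nut has turned well away from its marks, the gripper is clear and the disc has not moved. One quick check of the angle with both views, then I hand in.

```bash
python3 - <<'E'
from fit import *
T=cv2.imread("pics/top3.png"); S=cv2.imread("pics/side3.png")
ms=dict(top=mask(T,(375,165,435,225)),side=mask(S,(345,255,372,310)))
for k in ms: ms[k]=cv2.morphologyEx(ms[k],cv2.MORPH_CLOSE,np.ones((5,5)))
for a in(1.25,1.38,1.5):
    r=fit(ms,[.5015,-.174,a]); print(r.x,np.degrees(r.x[2]),r.fun)
for a in(74,79.3,84): print(a,cost([.5015,-.174,np.radians(a)],ms))
E
```

```text
[ 0.50161803 -0.17382118  1.44497102] 82.79074113079787 1.3466021534230035
[ 0.50142131 -0.173682    1.46973408] 84.20955962557298 1.3447187720892657
[ 0.50115012 -0.17523545  1.42710405] 81.76703912594832 1.3459277706504331
74 1.3554478056530086
79.3 1.3497393117831074
84 1.3495985124532015
```

```bash
python3 -c "
from workcell import env
print(env.hand_in())"
```

```text
the job is handed in; nothing more can be done
None
```

I loosened the wing nut on the green-disc mould by about 60° anticlockwise and let go of it (60° by the gripper, 62–65° by a rough camera fit). I then moved the gripper clear and handed the job in at about 6.6 s, without touching the other mould's nut or the green disc.

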